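# Swing out the folding hook and hang the twin cup caddy in its notch

## Robot

A 6-joint arm with a two-finger parallel gripper is mounted at the origin on the work surface. World frame = base frame: x ahead of the robot, y to its left, z up, the work surface at z = 0. Lengths are in m, angles in rad, forces in N, time in s.
With the tool pointing down it reaches from about 0.375 to 0.925 m from the base axis. Payload 5.7 kg.
Tool frame: the origin (TCP) lies at the very end of the fingers, on their centre line; the grasp point (between the pads) lies 19 mm behind it (pinch_z is the distance from the TCP to the grasp point, in m); x points along the fingers, z is the direction in which the jaws open and shut, and the axes are right-handed (so a half turn about x gives the same grasp; the last joint's range is limited). The gripper opens to 85 mm and grips with 20 to 120 N. Pads are 22 mm wide; open, the fingers measure 114 mm over their backs; the gripper's body (76 mm by 85 mm) begins 54 mm behind the grasp point. The pads swing forward as they close: fully open they stand 13 mm farther back than shut.
Start: joints at [-1.454, 0.359, 1.51, -0, 1.272, -0.115], TCP at [0.138, -0.584, 0.231] pointing down, gripper open.
Joint ranges: [-2.97, 2.97], [-1.01, 2.36], [0.21, 2.38], [-0.96, 4.11], [0.2, 2.71], [-2.98, 2.98]. Speed limits (rad/s): [2.39, 2.39, 3.14, 3.14, 3.14, 3.14].

## Interface

Orientations are given as [roll, pitch, yaw] about the fixed x, y, z axes, in that order (R = Rz(yaw) Ry(pitch) Rx(roll)).
In Python, from station import move_ptp, servo_line, move_joints, grip, hold, inverse_kinematics, snapshot, get_calibration, Unreachable, finish_job, read_t, read_qpos, read_joint_vel, read_tau, read_tool_pos, read_tcp_rot, read_wrist_force, read_moment, read_finger_gap, pinch_z gives the robot as it stands. The module is installed in compiled form; this text tells all that it offers. Calls block until the motion is done:
- move_ptp(position, orientation): joint-space move of the TCP to a pose.
- servo_line(position, vel=0.15, orientation=None, guard=None): straight line of the TCP; orientation=None keeps the orientation; vel is the mean speed in m/s. With guard (N) it stops when the force on the tool has changed by that much, and returns True; else False.
- move_joints(angles): joint-space move.
- grip(opening, f_grip=None): opening from 0.0 (shut) to 1.0 (fully open); f_grip is the grip in N (None keeps the last); returns when the fingers have stopped.
- hold(seconds).
- inverse_kinematics(position, orientation): joint angles nearest the present ones, or None.
- snapshot(name): name is "scene" or "top" or "wrist"; returns the picture (420x560x3 uint8, blue, green, red); there is no depth.
- get_calibration(name): a dict with "camera_matrix" (3x3 intrinsics, pixels), "camera_from_world" (4x4, takes a point from world to camera coordinates); the wrist camera has in their place "hand_eye" (4x4, takes a point from camera to tool coordinates, whose origin is the TCP and whose axes are the tool frame's). Camera axes: x right, y up, looking along -z (the intrinsics and any distortion apply to the point x, -y, -z); pixel columns grow to the right and rows downward; lengths in m; the calibration is good to about 2 mm. A picture is of the moment at which its call begins: read the wrist's pose just before it. get_calibration takes no time and is no camera call.
A pose or a line that the arm cannot do raises Unreachable and nothing moves.
- finish_job(): hands the job in, once; it reports no verdict.
Readings, each from a call of its own:
- read_t(): time.
- read_qpos(): joint angles.
- read_joint_vel(): joint speeds.
- read_tau(): joint torques, N m.
- read_tool_pos(): TCP position.
- read_tcp_rot(): TCP orientation.
- read_wrist_force(): force on the tool from outside, world axes, zero at the start.
- read_moment(): the same for the moment, N m.
- read_finger_gap(): opening from 0.0 (shut) to 1.0 (fully open).
Only numpy, scipy, OpenCV 4.12 (cv2) and the standard library are available. Lean on these libraries where they do the work, as an engineer would, in place of code of your own. Each camera call takes 0.05 s, during which the arm holds its last target.

## Task

Gently, without flinging it, swing the folded steel hook out from the side board until it stops, then hang the twin cup caddy over it. Rest the caddy lightly on the hook, never pressing or shoving it harder than 25 newtons, and feel along until its bridge drops fully down into the notch in the hook's sleeve; then let go so it hangs upright, and leave everything else on the counter where it is.

Things in the scene. Friction and masses are not known exactly. Their poses are not given: they have to be found in the camera images.
- board: Upright plank side board fixed to the counter, 340 long, 22 thick, 155 high; it carries the folding hook near its top. Origin under its centre on the counter; x along its length, z up; the hook is on its -y face. The hinge axis (vertical) stands at x = +90, y = -43 in this frame (32 mm off the face).
- hook_root (a point): Point on the hook's vertical hinge axis at the height of the notch floor (145 mm above the counter). It turns with the hook: x points out along the arm, z up. The steel arm is a bar 10 wide, its underside 16 mm below the notch floor. A hung caddy has its bridge's underside on the notch floor.
- hook_mid (a point): Point on the arm 100 mm out from the hinge axis, at notch floor height. Around it a dark sleeve, 12 wide, 104 long, is clamped firmly wherever its last user left it: two flat rails, tops 10 mm above the notch floor, with a notch 22 mm long between them. The notch's middle is 88 to 112 mm out from the hinge axis, not measured: find it by feel or eye. The bare arm top is 9 mm above the floor.
- hook_knob (a point): Top centre of the upright round steel knob (diameter 20) at the arm's end, 165 mm out from the hinge axis; its top is 55 mm above the notch floor (200 mm above the counter) and 45 mm above the sleeve rails. The hook can be pinched or pushed by it from above. Turns with the hook.
- hook (a joint): Hinge angle of the hook, rad: 0 is folded flat along the board (arm pointing to the board's -x); it grows as the arm swings out, counterclockwise seen from above; the stop is at 1.571, square to the board (arm to the board's -y). Dry friction of 0.3 N m; it stays where it is left.
- caddy: Twin cup caddy, 0.2 to 0.45 kg, stands on the counter: two open square steel cups, each 60 (x) by 50 (y) by 60 high, with a slot 18 wide between them along x, open below and at the ends, joined by a steel bridge 18 long (x), 14 thick. On it a wooden grip block 30 (x) by 20 (y), 64 to 109 above the bottom. Origin at the centre of its underside, z up. It hangs astride the arm, either way round.
- caddy_seat (a point): Centre of the underside of the caddy's bridge, 50 above the caddy's origin; axes as caddy.
- jar: Glass jar, diameter 60, 85 high, bystander. Origin under its centre.
- can: Can, diameter 60, 80 high, bystander. Origin under its centre.
- scoop: Wooden spoon lying on the counter, bystander.
- woodbox: Small dark wooden box 70 by 50 by 30, bystander. Origin under its centre.
- cones: Nested stack of paper cones standing, foot diameter 64, 80 high, bystander.
- brush: Brush lying on the counter, bystander.
Things that resemble listed ones, but are neither listed nor needed, are in the scene too. What is meant by the caddy is not blue or red, and is the smaller of those in its own colour.

How it is judged:
By the outcome, as a careful person would: the job done as asked, in the order asked, and still so for the second after the job is handed in, with the robot touching nothing.
It also fails if it takes over 72 s, if anything falls off the work surface, if the arm or the gripper's body presses on something with over 40 N, if the wrist force passes 120 N, or if a joint passes its speed limit or range.

## Working session

There is one attempt and no reset: what is moved stays moved. The work goes in short steps, each a Python script; the robot and the scene stay as the last script left them, time stands still between calls to the robot, and variables do not carry over. Pictures are saved under pics/ and viewed, and the job is handed in when it is done.

```bash
mkdir -p pics; ls; python3 - <<'E'
from station import *
import cv2,numpy as np
np.set_printoptions(precision=4,suppress=True)
for n in ("scene","top","wrist"):
    im=snapshot(n); cv2.imwrite(f"pics/{n}0.png",im)
    print(n,{k:np.array(v) if not isinstance(v,str) else v for k,v in get_calibration(n).items()})
print(read_t(),read_tool_pos(),read_tcp_rot(),pinch_z if not callable(pinch_z) else pinch_z(),read_wrist_force())
E
```

```text
pics
scene {'camera_matrix': array([[393.2862,   0.    , 277.5079],
       [  0.    , 393.2862, 211.9952],
       [  0.    ,   0.    ,   1.    ]]), 'camera_from_world': array([[-0.7549,  0.6556,  0.0149,  0.4434],
       [-0.4598, -0.5453,  0.7009,  0.0509],
       [ 0.4677,  0.5222,  0.7131, -1.4032],
       [ 0.    ,  0.    ,  0.    ,  1.    ]])}
top {'camera_matrix': array([[496.5263,   0.    , 277.9316],
       [  0.    , 496.5263, 201.4142],
       [  0.    ,   0.    ,   1.    ]]), 'camera_from_world': array([[ 0.0052, -0.9999,  0.0158, -0.1483],
       [ 0.9852,  0.0078,  0.1712, -0.4645],
       [-0.1713,  0.0147,  0.9851, -1.512 ],
       [ 0.    ,  0.    ,  0.    ,  1.    ]])}
wrist {'camera_matrix': array([[345.4558,   0.    , 277.0096],
       [  0.    , 345.4558, 210.5175],
       [  0.    ,   0.    ,   1.    ]]), 'hand_eye': array([[-0.0006,  0.2764, -0.9611, -0.1423],
       [-0.0006,  0.9611,  0.2764,  0.0696],
       [ 1.    ,  0.0007, -0.0004,  0.0014],
       [ 0.    ,  0.    ,  0.    ,  1.    ]])}
0.15 [ 0.1378 -0.5834  0.2306] [3.0279 1.5693 1.6889] 0.0187 [-0.7749 -0.3003 -0.2103]
```

View pics/scene0.png

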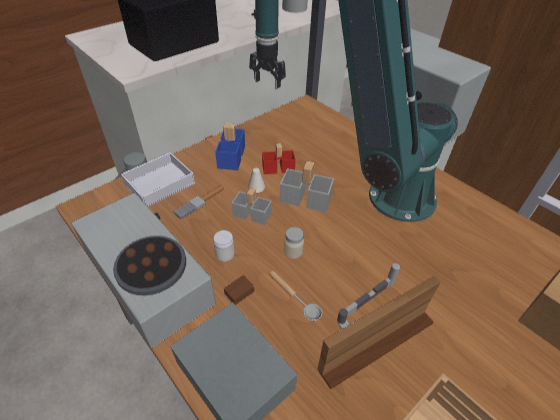

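View pics/top0.png

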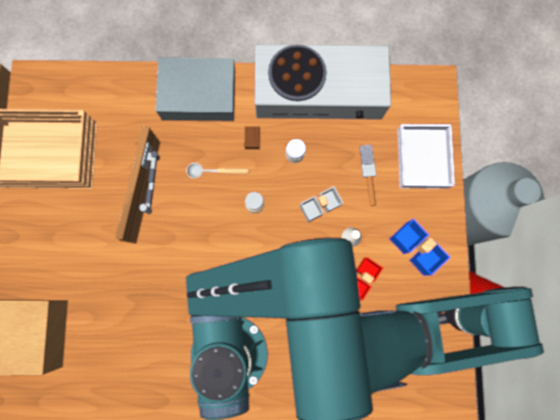

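View pics/wrist0.png

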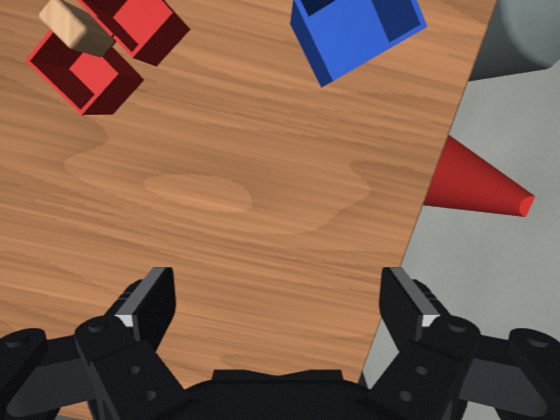

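Two grey caddies appear. In the scene view the smaller is near (252,207) and the larger near (307,190), with red at (279,160) and blue at (231,150). I'll check close crops.

```bash
cat > h.py <<'E'
from station import *
import cv2,numpy as np
np.set_printoptions(precision=4,suppress=True)
from scipy.spatial.transform import Rotation as Ro
def cam(n,pos=None,rot=None):
    c=get_calibration(n); K=np.array(c["camera_matrix"])
    if n=="wrist":
        T=np.eye(4); T[:3,:3]=Ro.from_euler('xyz',rot).as_matrix(); T[:3,3]=pos
        W=T@np.array(c["hand_eye"])
    else: W=np.linalg.inv(np.array(c["camera_from_world"]))
    return K,W
def ray(C,u,v):
    K,W=C; d=np.array([(u-K[0,2])/K[0,0],-(v-K[1,2])/K[1,1],-1.]); d=W[:3,:3]@d
    return W[:3,3],d/np.linalg.norm(d)
def onz(C,u,v,z):
    o,d=ray(C,u,v); return o+d*(z-o[2])/d[2]
def tri(*rs):
    A=np.zeros((3,3));b=np.zeros(3)
    for o,d in rs:
        P=np.eye(3)-np.outer(d,d);A+=P;b+=P@o
    p=np.linalg.solve(A,b); return p,[np.linalg.norm((np.eye(3)-np.outer(d,d))@(p-o)) for o,d in rs]
def proj(C,p):
    K,W=C; q=np.linalg.inv(W)@np.r_[p,1]; return K[0,0]*q[0]/-q[2]+K[0,2], K[1,1]*(-q[1])/-q[2]+K[1,2]
def down(phi): return [0,np.pi/2,phi]
E
python3 - <<'E'
import cv2,numpy as np
s=cv2.imread('pics/scene0.png');t=cv2.imread('pics/top0.png')
a=cv2.resize(s[140:270,200:360],None,fx=4,fy=4,interpolation=cv2.INTER_CUBIC);cv2.imwrite('pics/c1.png',a)
b=cv2.resize(t[115:250,110:360],None,fx=3.2,fy=3.2,interpolation=cv2.INTER_CUBIC);cv2.imwrite('pics/c2.png',b)
c=cv2.resize(s[250:390,300:450],None,fx=4,fy=4,interpolation=cv2.INTER_CUBIC);cv2.imwrite('pics/c3.png',c)
E
```

```text
(no output)
```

View pics/c1.png

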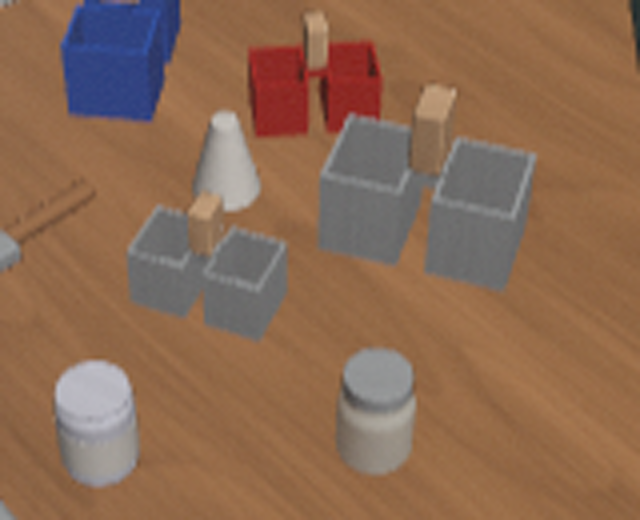

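View pics/c2.png

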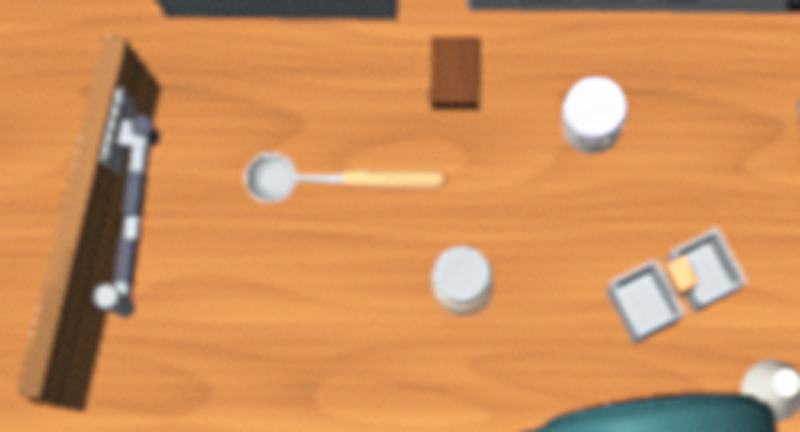

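View pics/c3.png

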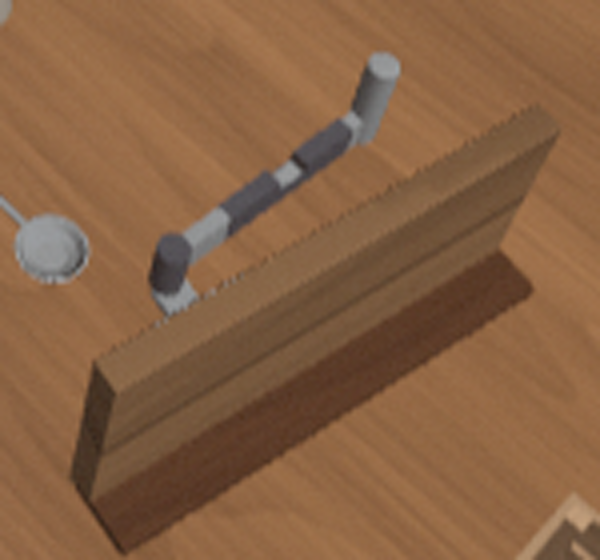

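The four candidates in the scene view are blue (231,150), red (279,160), large grey (307,190) and small grey (252,207). I choose the small grey, at (321,204) in the top view; the large grey is hidden under the arm there. Next I triangulate the knob, hinge and caddy grip.

```bash
python3 - <<'E'
from h import *
S=cam("scene");T=cam("top")
for n,a,b in [("knob",(395.1,266.1),(142.9,207.2)),("hinge",(343,310.4),(154.4,153.9)),("griptop",(251.3,189.2),(322.5,199))]:
    print(n,tri(ray(S,*a),ray(T,*b)), onz(T,*b,0.2 if n!='griptop' else .109))
# caddy cup outer corners on top image at z=.06
def c2(u,v): return (110+(u+.5)/3.2-.5,115+(v+.5)/3.2-.5)
for p in [(609,289),(717,230),(745,278),(637,341),(658,262),(684,318),(668,256),(694,308)]:
    print(p,onz(T,*c2(*p),.06)[:2])
E
```

```text
knob (array([0.4191, 0.2332, 0.1982]), [np.float64(0.0005646246690074779), np.float64(0.000564624669007611)]) [0.4185 0.2332 0.2   ]
hinge (array([0.5829, 0.2194, 0.1582]), [np.float64(0.000847897519047107), np.float64(0.0008478975190473904)]) [0.572  0.2086 0.2   ]
griptop (array([ 0.4602, -0.2766,  0.1175]), [np.float64(0.00044357500666125687), np.float64(0.0004435750066612092)]) [ 0.4621 -0.2778  0.109 ]
(609, 289) [ 0.4516 -0.2131]
(717, 230) [ 0.5106 -0.3184]
(745, 278) [ 0.4634 -0.3448]
(637, 341) [ 0.4012 -0.2399]
(658, 262) [ 0.4785 -0.2607]
(684, 318) [ 0.4238 -0.2853]
(668, 256) [ 0.4845 -0.2704]
(694, 308) [ 0.4337 -0.2951]
```

```bash
python3 - <<'E'
from h import *
phi=np.deg2rad(-94.8)
print(inverse_kinematics([.419,.2335,.30],down(phi)))
move_ptp([.419,.2335,.30],down(phi))
p,r=read_tool_pos(),read_tcp_rot()
im=snapshot("wrist");cv2.imwrite("pics/w1.png",im)
np.save("w1.npy",np.r_[p,r]);print(read_t(),p,r,read_qpos(),read_wrist_force())
cv2.imwrite("pics/top1.png",snapshot("top"))
cv2.imwrite("pics/scene1.png",snapshot("scene"))
E
```

```text
[ 0.3643  0.1216  1.6598 -0.      1.3601  2.0188]
3.2417 [0.4194 0.233  0.2999] [ 0.2551  1.5706 -1.4002] [ 0.3632  0.1219  1.6597 -0.0001  1.3601  2.0187] [-1.9856 -0.2441 -0.1166]
```

View pics/w1.png

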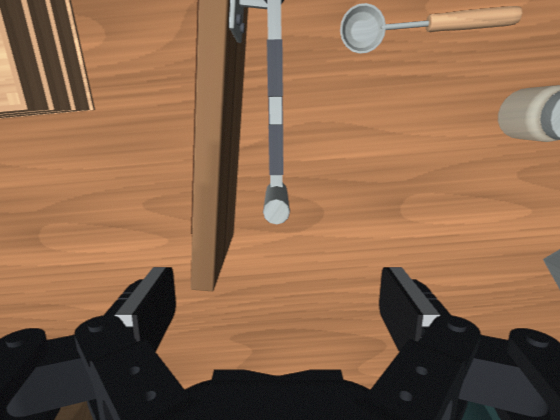

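View pics/top1.png

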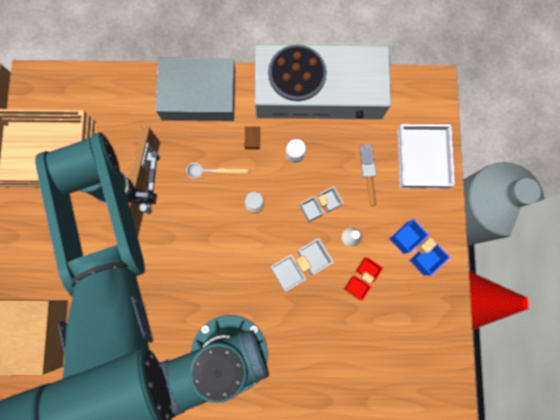

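The wrist view shows the knob top at (276,211), the sleeve dark between rows 40 and 175, and the light notch gap around (275,110).

```bash
python3 - <<'E'
from h import *
d=np.load("w1.npy");W=cam("wrist",d[:3],d[3:]);im=cv2.imread("pics/w1.png")
k=onz(W,276.3,211.5,.2);print("knob",k)
g=im[:,272:279].mean((1,2));
print([(r,int(g[r])) for r in list(range(30,48))+list(range(88,132))+list(range(168,190))])
S=cam("scene");s=cam("scene")
print("knob tri",tri(ray(W,276.3,211.5),ray(S,395.1,266.1)),tri(ray(W,276.3,211.5),ray(cam("top"),142.9,207.2)))
for v in (96,110,124): 
    for z in (.155,.145): print(v,z,onz(W,275.3,v,z))
E
```

```text
knob [0.419  0.2319 0.2   ]
[(30, 186), (31, 186), (32, 187), (33, 187), (34, 187), (35, 187), (36, 187), (37, 190), (38, 187), (39, 131), (40, 95), (41, 92), (42, 93), (43, 94), (44, 93), (45, 94), (46, 93), (47, 94), (88, 95), (89, 95), (90, 95), (91, 95), (92, 96), (93, 95), (94, 95), (95, 92), (96, 98), (97, 191), (98, 196), (99, 194), (100, 194), (101, 194), (102, 194), (103, 194), (104, 194), (105, 194), (106, 195), (107, 194), (108, 196), (109, 196), (110, 195), (111, 195), (112, 196), (113, 195), (114, 195), (115, 195), (116, 196), (117, 196), (118, 196), (119, 196), (120, 197), (121, 197), (122, 199), (123, 196), (124, 124), (125, 94), (126, 95), (127, 95), (128, 95), (129, 96), (130, 95), (131, 94), (168, 96), (169, 95), (170, 97), (171, 96), (172, 95), (173, 94), (174, 102), (175, 166), (176, 191), (177, 191), (178, 190), (179, 190), (180, 191), (181, 191), (182, 191), (183, 191), (184, 193), (185, 192), (186, 136), (187, 82), (188, 76), (189, 77)]
knob tri (array([0.4179, 0.2321, 0.1962]), [np.float64(3.791484251883677e-05), np.float64(3.79148425187684e-05)]) (array([0.4187, 0.2325, 0.2003]), [np.float64(0.0006690851301429044), np.float64(0.0006690851301428363)])
96 0.155 [0.5007 0.2258 0.155 ]
96 0.145 [0.5011 0.2258 0.145 ]
110 0.155 [0.4901 0.2267 0.155 ]
110 0.145 [0.4901 0.2267 0.145 ]
124 0.155 [0.4793 0.2276 0.155 ]
124 0.145 [0.479  0.2277 0.145 ]
```

```bash
python3 - <<'E'
from h import *
phi=np.deg2rad(-94.8)
print(servo_line([.4187,.2323,.172],vel=.12,orientation=down(phi),guard=6))
f0=np.array(read_wrist_force())
grip(0.0,20)
print(read_t(),read_tool_pos(),read_finger_gap()*85,f0,read_wrist_force(),read_moment())
cv2.imwrite("pics/w2.png",snapshot("wrist"))
E
```

```text
False
5.1667 [0.4187 0.2324 0.1722] 18.786650894023566 [ 0.1214 -0.1899 -0.4958] [-1.0763  0.0747  2.7174] [ 0.0345  0.1018 -0.0237]
```

View pics/w2.png

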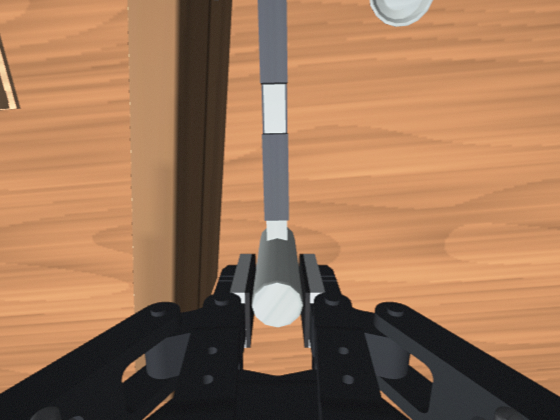

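```bash
python3 - <<'E'
from h import *
hg=np.array([.5831,.2185]);a0=np.deg2rad(175.2);R=.165;z=.1722
f0=np.array(read_wrist_force())
for th in list(np.arange(8,81,8)):
    t=np.deg2rad(th);a=a0+t
    p=hg+R*np.array([np.cos(a),np.sin(a)])
    g=servo_line([p[0],p[1],z],vel=.05,orientation=down(np.deg2rad(-94.8)+t),guard=18)
    f=np.array(read_wrist_force());rad=np.array([np.cos(a),np.sin(a)]);tan=np.array([-rad[1],rad[0]])
    print(th,g,"rad %.1f tan %.1f z %.1f"%(f[:2]@rad,f[:2]@tan,f[2]),np.array(read_tool_pos())[:2]-p,read_finger_gap()*85)
    if g: break
print(read_t())
E
```

```text
8 False rad -2.7 tan 1.2 z -0.1 [ 0.0005 -0.0002] 19.087340257141328
16 False rad -5.3 tan 1.5 z -3.3 [0.001  0.0001] 19.192196306572583
24 False rad -6.1 tan 2.1 z -4.7 [0.0013 0.0004] 18.9065666452798
32 False rad -6.5 tan 1.5 z -5.4 [0.0017 0.0007] 19.551728126084363
40 False rad -8.1 tan 1.1 z -6.1 [0.0019 0.0011] 19.245693781068198
48 False rad -9.8 tan 1.7 z -6.3 [0.002  0.0015] 18.7910668335306
56 False rad -10.6 tan 1.8 z -5.2 [0.002  0.0019] 19.33764228072063
64 False rad -10.7 tan 1.9 z -4.8 [0.0019 0.0024] 18.974233496591285
72 False rad -10.8 tan 1.9 z -3.2 [0.0011 0.0028] 19.22522410374447
80 False rad -9.8 tan 1.5 z 0.1 [0.0007 0.003 ] 19.25208590827404
11.3
```

```bash
python3 - <<'E'
from h import *
hg=np.array([.5831,.2185]);a0=np.deg2rad(175.2);R=.165;z=.1722
for th in list(np.arange(82,97,1.5)):
    t=np.deg2rad(th);a=a0+t
    p=hg+R*np.array([np.cos(a),np.sin(a)])
    g=servo_line([p[0],p[1],z],vel=.03,orientation=down(np.deg2rad(-94.8)+min(t,np.pi/2)),guard=8)
    f=np.array(read_wrist_force());rad=np.array([np.cos(a),np.sin(a)]);tan=np.array([-rad[1],rad[0]])
    q=np.array(read_tool_pos())[:2]
    print(th,g,"rad %.1f tan %.1f z %.1f"%(f[:2]@rad,f[:2]@tan,f[2]),q, np.rad2deg(np.arctan2(*(q-hg)[::-1]))%360-175.2)
    if f[:2]@tan<-6: break
print(read_t())
cv2.imwrite("pics/top2.png",snapshot("top"));cv2.imwrite("pics/scene2.png",snapshot("scene"))
E
```

```text
82.0 False rad -9.8 tan 2.0 z -0.3 [0.5469 0.0607] 81.86166098405414
83.5 False rad -11.0 tan 1.0 z -0.4 [0.5509 0.0599] 83.33251335379657
85.0 True rad 0.1 tan -1.9 z 4.9 [0.5538 0.0594] 84.37017619494242
86.5 True rad -0.5 tan -2.1 z 6.2 [0.5538 0.0596] 84.33895321796678
88.0 True rad -0.4 tan -1.3 z 5.6 [0.5537 0.0597] 84.32781575959308
89.5 True rad -0.6 tan -1.6 z 5.5 [0.5537 0.0598] 84.30615238081862
91.0 True rad -0.7 tan -1.0 z 4.7 [0.5537 0.0599] 84.29961669238554
92.5 True rad 0.6 tan -2.4 z 5.0 [0.5537 0.0599] 84.28251908399824
94.0 True rad 0.4 tan -2.1 z 5.4 [0.5536 0.0599] 84.2772162123394
95.5 True rad 0.7 tan -0.7 z 5.6 [0.5536 0.06  ] 84.25421282443239
13.9417
```

```bash
python3 - <<'E'
from h import *
p,r=read_tool_pos(),read_tcp_rot()
im=snapshot("wrist");cv2.imwrite("pics/w3.png",im);np.save("w3.npy",np.r_[p,r]);print(p,r,read_wrist_force(),read_moment(),read_finger_gap()*85)
t=cv2.imread("pics/top2.png");s=cv2.imread("pics/scene2.png")
a=cv2.resize(t[110:250,110:260],(600,560),interpolation=cv2.INTER_CUBIC);cv2.imwrite("pics/c4.png",a)
E
```

```text
[0.5536 0.06   0.1721] [2.8596 1.5481 2.7299] [-1.861   0.6651  4.8621] [-0.0307 -0.1134 -0.1469] 19.378888058233507
```

View pics/w3.png

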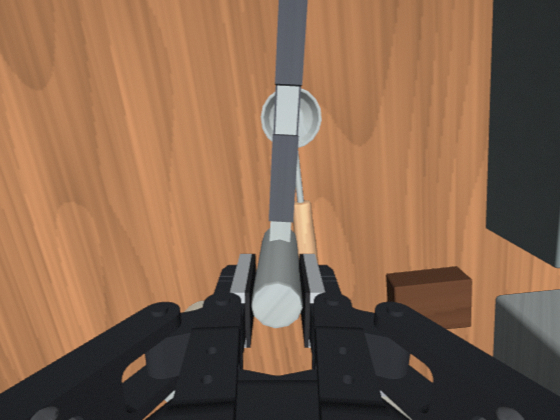

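View pics/c4.png

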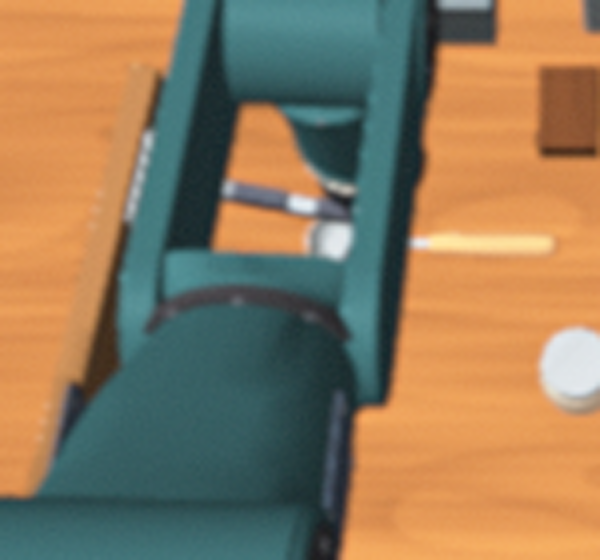

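View pics/scene2.png

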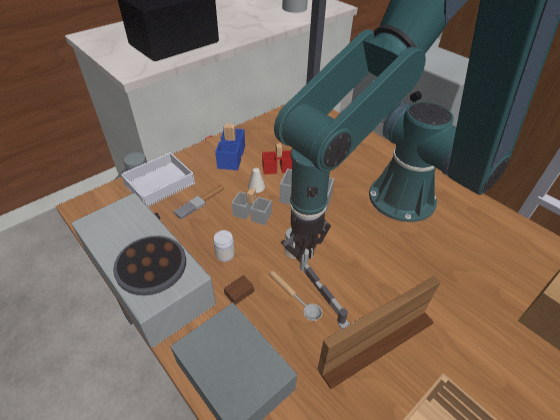

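```bash
python3 - <<'E'
from h import *
d=np.load("w3.npy");W=cam("wrist",d[:3],d[3:])
for uv in [(291.3,20),(288,85),(285.5,134),(282.3,200)]: print(onz(W,*uv,.155)[:2])
a=onz(W,291.3,20,.155);b=onz(W,282.3,200,.155);print("arm dir",np.rad2deg(np.arctan2(*(b-a)[:2][::-1]))%360)
k=onz(W,277.5,304,.2);print("knob",k)
d=np.load("w1.npy");W1=cam("wrist",d[:3],d[3:])
# board top edges in w1: left edge (199,20)->(191,289); 
for l in ([(199,2),(191.5,289)],[(229,2),(214.5,289)]):
    a=onz(W1,*l[0],.155);b=onz(W1,*l[1],.155);print(a,b,np.rad2deg(np.arctan2(*(b-a)[:2][::-1])))
for l in ([(275.5,40),(276,170)],):
    a=onz(W1,*l[0],.155);b=onz(W1,*l[1],.155);print(a,b,np.rad2deg(np.arctan2(*(b-a)[:2][::-1])))
E
```

```text
[0.5727 0.1635]
[0.5683 0.1384]
[0.5646 0.1178]
[0.5593 0.0875]
arm dir 259.99734498467353
knob [0.5542 0.0591 0.2   ]
[0.5695 0.2778 0.155 ] [0.3367 0.3195 0.155 ] 169.86178897067
[0.5676 0.2558 0.155 ] [0.3349 0.2983 0.155 ] 169.6656455819092
[0.5393 0.2239 0.155 ] [0.4405 0.232  0.155 ] 175.2932166216021
```

The board's long direction measures 169.8° and the arm now points to 260.0°. That is square to the board, so the hook is at its stop; it had started about 5° open. I'll release it and check.

```bash
python3 - <<'E'
from h import *
grip(0.6,20)
p=read_tool_pos();print(p,read_wrist_force())
servo_line([p[0],p[1],.30],vel=.15,orientation=down(np.deg2rad(-10.2)))
p,r=read_tool_pos(),read_tcp_rot()
im=snapshot("wrist");cv2.imwrite("pics/w4.png",im);np.save("w4.npy",np.r_[p,r]);print(read_t(),p,r)
E
```

```text
[0.5537 0.0598 0.1717] [-0.4885 -0.3558 -0.0073]
15.55 [0.5531 0.0598 0.299 ] [-2.9972  1.5691  3.108 ]
```

View pics/w4.png

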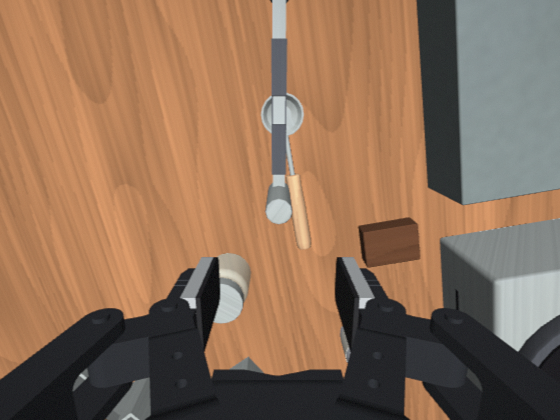

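```bash
python3 - <<'E'
from h import *
d=np.load("w4.npy");W=cam("wrist",d[:3],d[3:]);im=cv2.imread("pics/w4.png")
g=im.mean(2)
def edges(c,lo,hi):
    s=g[lo:hi,c-2:c+3].mean(1);ds=np.diff(s);return [(lo+i+.5,int(ds[i])) for i in range(len(ds)) if abs(ds[i])>25]
print(edges(279,25,200))
# centre of dark sleeve columns
def cc(v):
    row=g[v-2:v+3,262:297].mean(0);m=np.where(row<112)[0];return 262+m.min(),262+m.max()
for v in (45,60,85,130,145,165): print(v,cc(v))
hsv=cv2.cvtColor(im,cv2.COLOR_BGR2HSV)
m=((hsv[...,1]<40)&(hsv[...,2]>150)).astype(np.uint8); m[:190]=0;m[228:]=0;m[:,:262]=0;m[:,297:]=0
ys,xs=np.where(m);print("knob px",xs.min(),xs.max(),ys.min(),ys.max())
E
```

```text
[(37.5, -45), (38.5, -49), (95.5, 70), (96.5, 40), (123.5, -103), (173.5, 30), (174.5, 67), (185.5, -50), (198.5, 40)]
45 (np.int64(272), np.int64(286))
60 (np.int64(272), np.int64(286))
85 (np.int64(272), np.int64(285))
130 (np.int64(272), np.int64(285))
145 (np.int64(272), np.int64(285))
165 (np.int64(272), np.int64(285))
knob px 265 291 198 223
```

```bash
python3 - <<'E'
from h import *
d=np.load("w4.npy");W=cam("wrist",d[:3],d[3:])
a=onz(W,279,45,.155)[:2];b=onz(W,278.6,165,.155)[:2];u=(b-a)/np.linalg.norm(b-a)
print("dir",np.rad2deg(np.arctan2(u[1],u[0]))%360,a,b)
e=[onz(W,278.9,v,.155)[:2] for v in (38,96,123.5,174.2)]
for x in e: print(x)
k=onz(W,278.2,210.8,.2)[:2];print("knob",k)
n=(e[1]+e[2])/2;print("notch",n,"len",np.linalg.norm(e[1]-e[2]),"sleeve len",np.linalg.norm(e[0]-e[3]),"knob-notch",np.linalg.norm(k-n),"off",(k-n)@np.array([-u[1],u[0]]), "sleeve c", (e[0]+e[3])/2)
# same from w1
d=np.load("w1.npy");W1=cam("wrist",d[:3],d[3:])
e=[onz(W1,275.4,v,.155)[:2] for v in (39,96.8,124,174.8)];n1=(e[1]+e[2])/2;k1=onz(W1,276.3,211.5,.2)[:2]
print("w1 knob-notch",np.linalg.norm(k1-n1),np.linalg.norm(e[0]-e[3]))
E
```

```text
dir 259.6466634309559 [0.5752 0.1743] [0.5588 0.0846]
[0.5759 0.179 ]
[0.5686 0.1382]
[0.5649 0.1175]
[0.5577 0.0769]
knob [0.5537 0.0585]
notch [0.5668 0.1278] len 0.02100540329640899 sleeve len 0.10372368054315677 knob-notch 0.07055440337114387 off -0.00044862347834246264 sleeve c [0.5668 0.128 ]
w1 knob-notch 0.07086680090979017 0.10387620827549242
```

```bash
python3 - <<'E'
from h import *
move_ptp([.4585,-.279,.24],down(np.deg2rad(-60)))
p,r=read_tool_pos(),read_tcp_rot()
im=snapshot("wrist");cv2.imwrite("pics/w5.png",im);np.save("w5.npy",np.r_[p,r]);print(read_t(),p,r)
cv2.imwrite("pics/top5.png",snapshot("top"))
cv2.imwrite("pics/scene5.png",snapshot("scene"))
E
```

```text
16.9417 [ 0.459  -0.2783  0.2401] [1.6715 1.5702 0.6256]
```

View pics/w5.png

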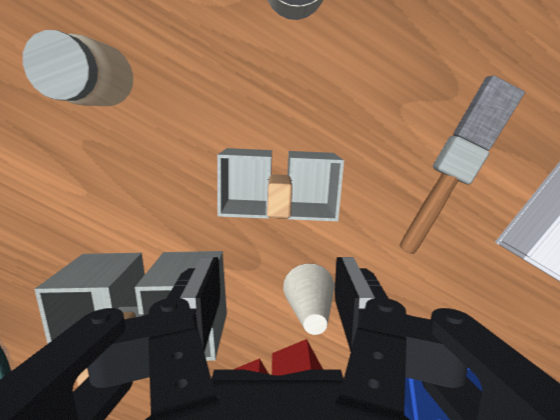

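View pics/top5.png

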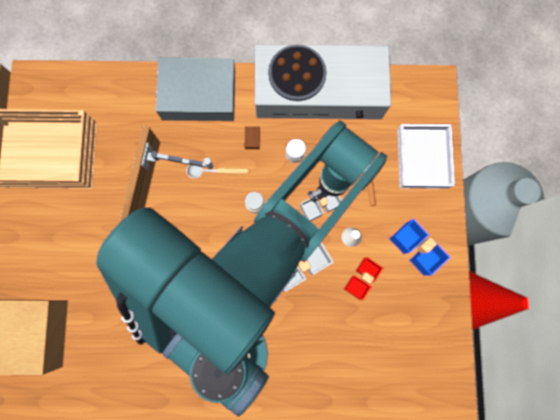

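```bash
python3 - <<'E'
from h import *
d=np.load("w5.npy");W=cam("wrist",d[:3],d[3:]);im=cv2.imread("pics/w5.png")
hsv=cv2.cvtColor(im,cv2.COLOR_BGR2HSV)
c=im[140:235,205:355];cv2.imwrite("pics/c5.png",cv2.resize(c,None,fx=5,fy=5,interpolation=cv2.INTER_CUBIC))
def q(u,v,z): return onz(W,u,v,z)[:2]
g=np.array([q(267.5,182,.109),q(291,182,.109),q(290,218,.109),q(267,218,.109)]);print("grip",g.mean(0),np.linalg.norm(g[0]-g[1]),np.linalg.norm(g[1]-g[2]))
S=cam("scene");print(tri(ray(W,279,199.5),ray(S,251.3,189.2),ray(cam("top"),322.5,199)))
E
```

```text
grip [ 0.4599 -0.281 ] 0.018904302052541858 0.030323194848064977
(array([ 0.4607, -0.278 ,  0.1163]), [np.float64(0.002279551006079843), np.float64(0.0016640106592123805), np.float64(0.0009648201030262694)])
```

View pics/c5.png

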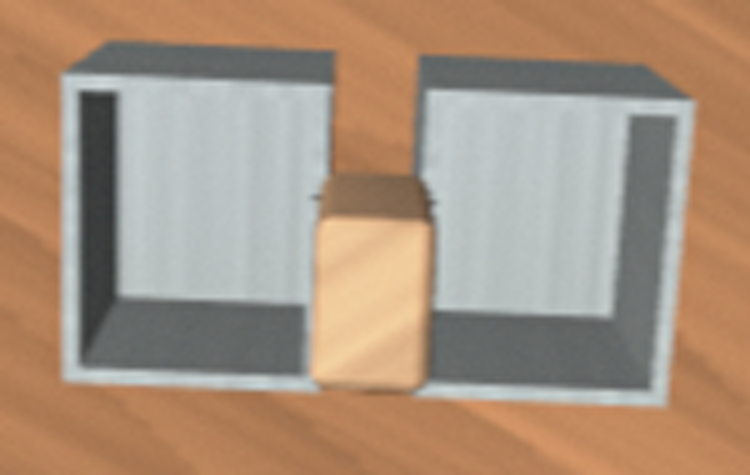

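```bash
python3 - <<'E'
from h import *
d=np.load("w5.npy");W=cam("wrist",d[:3],d[3:])
q=lambda u,v,z:onz(W,u,v,z)[:2]
ang=lambda a:np.rad2deg(np.arctan2(a[1],a[0]))
r=np.array([q(205+x/5,140+y/5,.06) for x,y in [(63,73),(693,100),(665,405),(63,381)]])
print(r.mean(0),[(np.linalg.norm(r[(i+1)%4]-r[i]),ang(r[(i+1)%4]-r[i])) for i in range(4)])
g=np.array([q(205+x/5,140+y/5,.109) for x,y in [(318,215),(432,220),(424,388),(310,382)]])
print(g.mean(0),[(np.linalg.norm(g[(i+1)%4]-g[i]),ang(g[(i+1)%4]-g[i])) for i in range(4)])
E
```

```text
[ 0.4592 -0.2822] [(np.float64(0.1172957658965954), np.float64(-62.40804490712921)), (np.float64(0.059717645198375705), np.float64(-152.17721285093194)), (np.float64(0.11781591453493834), np.float64(117.63854631055865)), (np.float64(0.059813618065945866), np.float64(27.324199368603054))]
[ 0.4598 -0.2814] [(np.float64(0.018383965695921593), np.float64(-62.52132895775383)), (np.float64(0.028352050526202405), np.float64(-151.97914263214463)), (np.float64(0.01890760928184615), np.float64(116.87884845543165)), (np.float64(0.028153991916024086), np.float64(26.961105482225033))]
```

```bash
python3 - <<'E'
from h import *
o=down(np.deg2rad(-62.4))
print(servo_line([.459,-.281,.13],vel=.2,orientation=o,guard=6))
print(servo_line([.459,-.281,.071],vel=.1,orientation=o,guard=6))
f0=np.array(read_wrist_force())
grip(0.0,40)
print(read_t(),read_tool_pos(),read_finger_gap()*85,f0,read_wrist_force())
p,r=read_tool_pos(),read_tcp_rot()
cv2.imwrite("pics/w6.png",snapshot("wrist"));np.save("w6.npy",np.r_[p,r])
E
```

```text
False
False
18.8583 [ 0.4593 -0.2811  0.0716] 19.536540020786944 [-0.598  -0.5649  0.1769] [-1.0057  1.9246  4.3006]
```

View pics/w6.png

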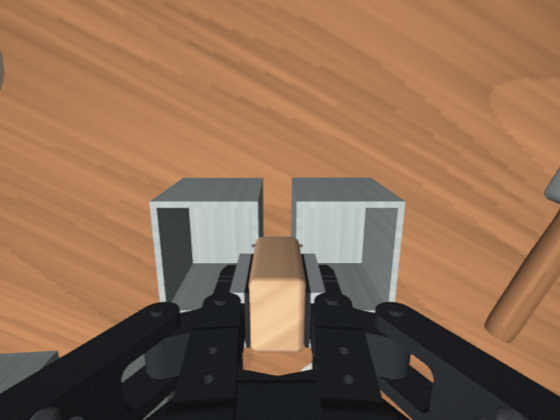

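```bash
python3 - <<'E'
from h import *
d=np.load("w6.npy");W=cam("wrist",d[:3],d[3:])
m=(onz(W,152.5,203,.06)+onz(W,403,203,.06))/2
cx=np.array([np.cos(np.deg2rad(27.6)),np.sin(np.deg2rad(27.6))])
print("edge len",np.linalg.norm(onz(W,152.5,203,.06)-onz(W,403,203,.06)),"edge mid rel tcp along x",(m[:2]-d[:2])@cx, "lat",(m[:2]-d[:2])@np.array([-cx[1],cx[0]]))
o=down(np.deg2rad(-62.4))
servo_line([.4593,-.2811,.15],vel=.1,orientation=o)
hold(.3);print("lift",read_wrist_force(),read_moment(),read_finger_gap()*85)
servo_line([.4593,-.2811,.31],vel=.2,orientation=o)
servo_line([.5667,.128,.31],vel=.25,orientation=down(np.deg2rad(-10.2)))
hold(.3)
print(read_t(),read_tool_pos(),read_tcp_rot(),read_wrist_force())
p,r=read_tool_pos(),read_tcp_rot()
cv2.imwrite("pics/w7.png",snapshot("wrist"));np.save("w7.npy",np.r_[p,r])
cv2.imwrite("pics/scene7.png",snapshot("scene"))
E
```

```text
edge len 0.11538232663885999 edge mid rel tcp along x 0.028597722778934773 lat -0.0016638687644143398
lift [-0.3368 -0.1793 -1.9441] [ 0.018  -0.0073  0.0485] 19.502935132208574
23.2417 [0.5667 0.1275 0.3101] [-0.9708  1.5707 -1.1496] [-0.1014  0.6199 -3.1276]
```

View pics/w7.png

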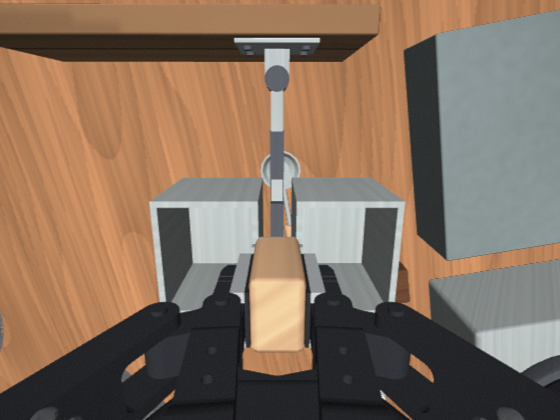

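View pics/scene7.png

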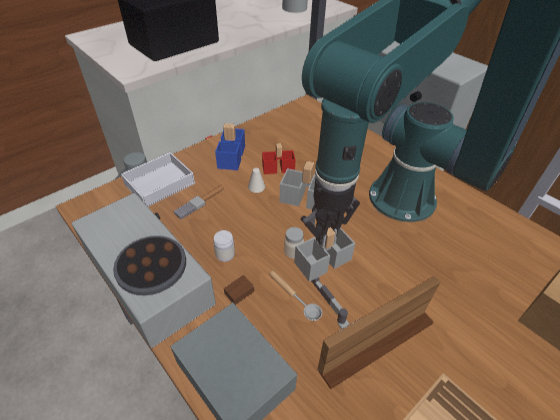

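```bash
python3 - <<'E'
from h import *
o=down(np.deg2rad(-10.2))
x,y=.5667,.128
print(servo_line([x,y,.20],vel=.12,orientation=o,guard=6),read_tool_pos(),read_wrist_force())
hold(.2)
print(servo_line([x,y,.181],vel=.05,orientation=o,guard=4),read_tool_pos(),read_wrist_force())
hold(.2)
f0=np.array(read_wrist_force())
g=servo_line([x,y,.1655],vel=.015,orientation=o,guard=3)
print(g,read_tool_pos(),f0,read_wrist_force(),read_moment(),read_t())
E
```

```text
False [0.5674 0.1281 0.2008] [ 0.0836  0.5324 -1.591 ]
False [0.5664 0.128  0.1805] [-0.1274 -0.8239 -2.6028]
True [0.5666 0.128  0.1665] [ 0.1526  0.601  -2.3158] [-0.3182  0.2732  6.1948] [ 0.0188  0.0337 -0.033 ] 26.2333
```

Contact came at TCP z = 0.1665. Seated should be 0.1666, and on the rails it would have been 0.1766, so the bridge dropped straight into the notch. I'll relax the load, check by eye, then release.

```bash
python3 - <<'E'
from h import *
o=down(np.deg2rad(-10.2))
servo_line([.5667,.128,.1668],vel=.02,orientation=o);hold(.3)
print(read_tool_pos(),read_wrist_force())
cv2.imwrite("pics/w8.png",snapshot("wrist"))
s=snapshot("scene");cv2.imwrite("pics/c8.png",cv2.resize(s[220:370,250:430],None,fx=4,fy=4,interpolation=cv2.INTER_CUBIC))
# feel along the arm, lightly
u=np.array([np.cos(np.deg2rad(259.8)),np.sin(np.deg2rad(259.8))])
c=np.array(read_tool_pos())[:2];res=[]
for s_ in (1,-1):
    q=c+s_*.004*u
    g=servo_line([*q,.1668],vel=.01,orientation=o,guard=4)
    p=np.array(read_tool_pos());res.append((p[:2]-c)@u);print(s_,g,res[-1],p,read_wrist_force())
m=c+u*np.mean(res);servo_line([*m,.1668],vel=.01,orientation=o);hold(.2)
print(m,read_tool_pos(),read_wrist_force(),read_t())
E
```

```text
[0.5666 0.128  0.1666] [-0.0546  0.524  -1.5152]
1 True 0.000737066587790754 [0.5664 0.1272 0.1665] [0.0028 0.9695 3.5498]
-1 True 0.0006200767258847194 [0.5664 0.1274 0.1666] [ 0.3526 -0.6763  3.6284]
[0.5664 0.1273] [0.5663 0.1273 0.1666] [0.7405 0.2908 0.2838] 27.8833
```

View pics/c8.png

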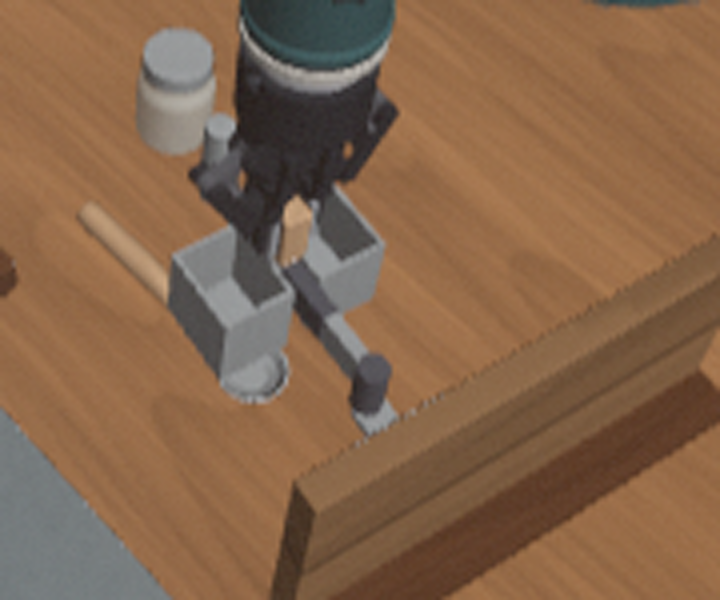

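View pics/w8.png

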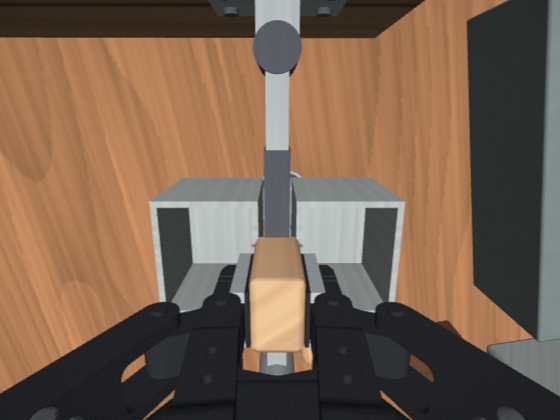

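The close crops show the caddy astride the arm and level. I'll release and retreat straight up.

```bash
python3 - <<'E'
from h import *
o=down(np.deg2rad(-10.2))
grip(0.5,20);hold(.3)
print(read_finger_gap()*85,read_wrist_force())
p=read_tool_pos()
print(servo_line([p[0],p[1],.19],vel=.03,orientation=o,guard=5))
print(servo_line([p[0],p[1],.32],vel=.15,orientation=o,guard=8))
p,r=read_tool_pos(),read_tcp_rot();cv2.imwrite("pics/w9.png",snapshot("wrist"));np.save("w9.npy",np.r_[p,r])
servo_line([.45,0.0,.36],vel=.2,orientation=o)
s=snapshot("scene");cv2.imwrite("pics/scene9.png",s);cv2.imwrite("pics/c9.png",cv2.resize(s[220:370,250:430],None,fx=4,fy=4,interpolation=cv2.INTER_CUBIC))
move_ptp([.138,-.584,.3],down(-1.339))
cv2.imwrite("pics/top9.png",snapshot("top"));s=snapshot("scene");cv2.imwrite("pics/scene10.png",s);cv2.imwrite("pics/c10.png",cv2.resize(s[220:370,250:430],None,fx=4,fy=4,interpolation=cv2.INTER_CUBIC))
print(read_t())
E
```

```text
41.908134158629515 [-0.5175  0.0634 -0.0753]
False
False
34.075
```

View pics/c10.png

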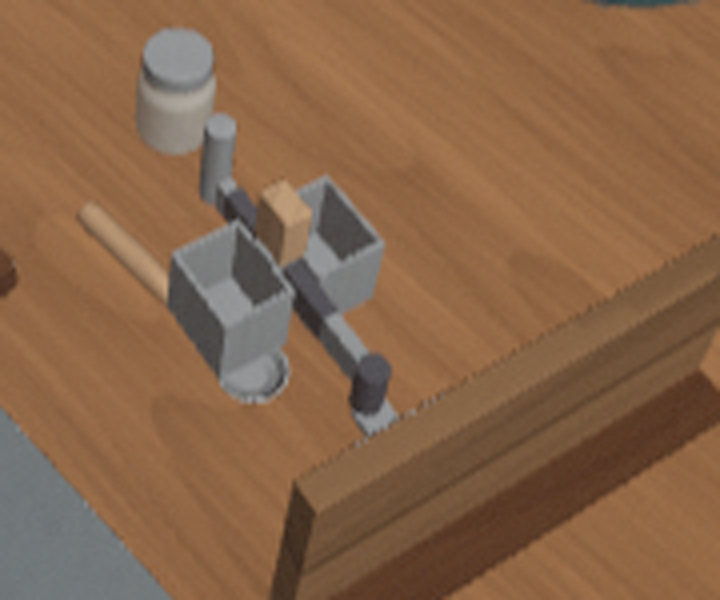

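View pics/top9.png

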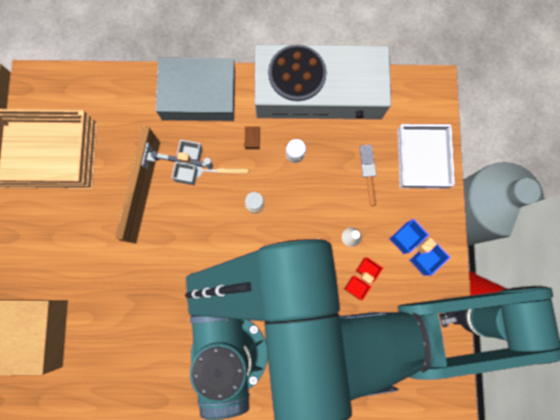

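View pics/w9.png

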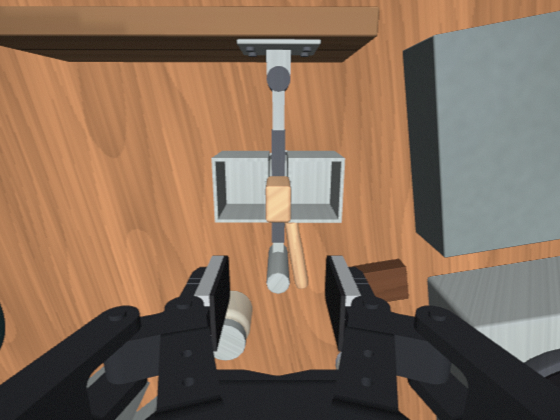

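```bash
python3 - <<'E'
from h import *
d=np.load("w9.npy");W=cam("wrist",d[:3],d[3:]);S=cam("scene")
# grip top centre: w9 (278,202); scene c10 (285,203)
g=tri(ray(W,278,203),ray(S,250+(285.5)/4-.5,220+203.5/4-.5));print("grip top",g)
k=onz(W,278.5,284,.2)[:2];n=onz(W,278.5,78,.158)[:2]; a=onz(W,278.3,140,.155)[:2];b=onz(W,278.2,235,.155)[:2]
print("arm dir",np.rad2deg(np.arctan2(*(b-a)[::-1]))%360)
s0=cv2.imread("pics/scene0.png");s1=cv2.imread("pics/scene10.png")
m=(cv2.absdiff(s0,s1).max(2)>40).astype(np.uint8);n,_,st,_=cv2.connectedComponentsWithStats(m)
print([list(x[:5]) for x in st[1:] if x[4]>15])
print(read_joint_vel(),read_wrist_force())
E
```

```text
grip top (array([0.568 , 0.1286, 0.2042]), [np.float64(8.458008129042477e-05), np.float64(8.45800812903962e-05)])
arm dir 259.76097931233596
[[np.int32(338), np.int32(0), np.int32(17), np.int32(99), np.int32(594)], [np.int32(384), np.int32(0), np.int32(13), np.int32(89), np.int32(356)], [np.int32(396), np.int32(0), np.int32(24), np.int32(152), np.int32(1348)], [np.int32(251), np.int32(10), np.int32(28), np.int32(14), np.int32(173)], [np.int32(249), np.int32(29), np.int32(36), np.int32(53), np.int32(553)], [np.int32(261), np.int32(51), np.int32(25), np.int32(38), np.int32(374)], [np.int32(395), np.int32(98), np.int32(3), np.int32(13), np.int32(17)], [np.int32(353), np.int32(105), np.int32(7), np.int32(51), np.int32(98)], [np.int32(232), np.int32(191), np.int32(39), np.int32(34), np.int32(612)], [np.int32(248), np.int32(190), np.int32(5), np.int32(5), np.int32(16)], [np.int32(292), np.int32(248), np.int32(54), np.int32(67), np.int32(1783)], [np.int32(346), np.int32(263), np.int32(54), np.int32(52), np.int32(539)]]
[-0.002   0.0008  0.001  -0.0041 -0.0018 -0.0011] [-0.0398 -0.4324 -0.4794]
```

The grip top sits at z = 0.204, matching the seated height, and the arm direction is 259.8°. On the counter, only the hook and the caddy have changed in the scene view.

```bash
python3 -c "
from station import *
print(finish_job(),read_t())"
```

```text
the job is handed in; nothing more can be done
the job is handed in; nothing more can be done
```

The smaller grey caddy now hangs upright on the hook with its bridge in the notch, and I handed the job in at about 34 s.

**Hook:** I pinched it by the knob and swung it out at about 0.05 m/s until it stopped. It started about 5° open rather than fully folded. The arm now points to 259.8°, and the board measures 169.8°, so it is square.

**Hanging the caddy:** I found the notch by eye about 94 mm out from the hinge and lowered the caddy slowly. It went straight in, with about 8.5 N of contact. The tool stopped at z = 0.1665, which matches fully seated (0.1666) and not resting on the rails (0.1766).

**Last checks:**
- **Caddy height:** the top of the caddy's grip triangulates to 0.204 m, the value for a seated caddy, and in the pictures it hangs level.
- **Bystanders:** comparing the scene view before and after shows changes only at the caddy, the hook and the robot.

**Check that fell short:** I tried a light feel along the notch walls, but the force guard tripped on vertical load. It confirmed nothing, so seating rests on the measured height and the pictures. While swinging the hook there was also up to about 11 N of force along the arm, because my hinge estimate was a few millimetres off.

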